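Push a stuck cast pigment stick out of its mould tube

TASK

A cast pigment stick is stuck in the upright mould tube on the stand. Take the push rod from its wooden block, push it down through the tube so that the stick drops out into the tray below and the rod's collar is felt to rest firmly on the tube's flange, never pressing harder than about 25 N, then put the rod back in its block, hanging upright by its collar. Leave the other things on the table alone.

Things in the scene. Friction and masses are not known exactly. Their poses are not given: they have to be found in the camera images.
- stand: Fixed stand: 150 x 190 mm steel base, two posts at y = +-83 mm rising to 136 mm, cross rails along y. Origin at the centre of its underside, z up. An upright aluminium mould tube stands on its z axis: 60 x 60 x 10 mm square flange (the stand's highest part) on a 29 mm tube; bore 17 mm, 70 mm from flange top to the open lower end, 4 mm chamfer at the mouth.
- bore_axis (a point): Point of the stand on the bore's axis, 166 mm above the stand's origin. It does not tell the flange height: the tube was clamped by eye, its flange top lies anywhere from 153 to 179 mm above the stand's origin and is not measured. The tube hangs on a stiff spring (about 9 N per mm of pressing down) that bottoms after 12 mm.
- tray (a point): Centre of the inner floor of the stand's fixed open tray under the tube, 12 mm above the stand's origin; tray 112 mm (stand x) by 132 mm (stand y) inside, walls 30 mm above this floor.
- stick: Loose cast pigment stick, 15 mm diameter, 55 mm long, about 25 g, origin at its centre, z along it. It stands in the lower part of the bore, gripped by two sprung rubber rollers 10 mm above the tube's lower end; it takes a hidden push of roughly 5 to 18 N to slide, in small slips, and is let go when its upper end has passed the rollers. It may stick out below the tube at the start.
- rod: Loose push rod standing upright, 135 mm long, 140 g with its collar. Origin at the centre of its lower tip, z up along it to the handle. Steel shank 10 mm diameter from the tip up to the collar; collar's underside 78 mm above the tip; round wooden handle 23 mm diameter from 84 to 135 mm. When the collar rests on the flange the tip stands 8 mm out of the tube's lower end.
- collar: The steel disc fixed to the rod, 34 mm diameter, 6 mm thick; origin at the centre of its underside, 78 mm above the rod's tip.
- rod_handle (a point): Grip point on the axis of the rod's handle, 110 mm above the tip.
- block: Fixed wooden block 80 x 80 x 90 mm high, origin at the centre of its underside, with an upright through hole 14 mm wide (3 mm chamfer) in the middle; the rod hangs in it with its collar on the block's top.
- block_hole (a point): Centre of the hole's mouth, at the block's top face, 90 mm above the table.
- jar: Bystander: glass jar with black lid, 66 mm diameter, 75 mm high, origin at its underside.
- spray: Bystander: upright can, 52 mm diameter, 160 mm high, origin at its underside.
- brush: Bystander: flat paint brush 200 mm long lying on the table, origin near its middle.
- pot: Bystander: small amber pot with white lid, 56 mm diameter, 50 mm high, origin at its underside.
There are look-alikes about, which are no part of the job. Of the things that look like the stand, the larger one is meant.

How it is judged:
On the way, in this order (a step that is already met when the one before it is completed fails the run):
1. the rod's tip is inside the mould tube (z of rod in the frame of stand below 0.145 m and horizontal distance between rod and stand below 0.008 m and angle between rod's own z axis and vertical below 0.1 rad), for 0.1 s.
2. with the rod down in the tube the stick lies in the tray and the rod's collar rests on the flange with more than 3 N (all of step 1 and z of stick in the frame of stand below 0.045 m and x of stick in the frame of stand between -0.06 and 0.06 m and y of stick in the frame of stand between -0.07 and 0.07 m and contact force between collar and stand above 3 N), for 0.2 s.
At the end, for the whole second after the job is handed in: The stick lies at rest in the tray under the tube, and the rod hangs at rest and upright (within 0.05 rad) in its block, collar on the block's top within 4 mm and centred on the hole within 5 mm (z of stick in the frame of stand below 0.045 m and x of stick in the frame of stand between -0.06 and 0.06 m and y of stick in the frame of stand between -0.07 and 0.07 m and horizontal distance between collar and block_hole below 0.005 m and z of collar in the frame of block_hole below 0.004 m and angle between rod's own z axis and vertical below 0.05 rad and linear speed of each of stick, rod below 0.02 m/s); the robot touches nothing.
It fails at once if the rod presses on the stand or its tube with more than 28 N (contact force between rod and stand above 28 N).
It fails at once if the rod presses on the stick with more than 28 N (contact force between rod and stick above 28 N).
It fails at once if a bystander (jar, spray can, brush or pot) is moved more than 20 mm (distance of any of jar, spray, brush, pot from where it was at the start of the episode above 0.02 m).
It also fails if it takes over 69 s, if anything falls off the work surface, if the arm or the gripper's body presses on something with over 40 N, if the wrist force passes 120 N, or if a joint passes its speed limit or range.

ROBOT

A 6-joint arm with a two-finger parallel gripper is mounted at the origin on the work surface. World frame = base frame: x ahead of the robot, y to its left, z up, the work surface at z = 0. Lengths are in m, angles in rad, forces in N, time in s.
With the tool pointing down it reaches from about 0.35 to 0.975 m from the base axis. Payload 4.9 kg.
Tool frame: the origin (TCP) lies at the very end of the fingers, on their centre line; the grasp point (between the pads) lies 19 mm behind it; z points along the fingers, y is the direction in which the jaws open and shut (so a half turn about z gives the same grasp; the last joint's range is limited). The gripper opens to 85 mm and grips with 20 to 120 N. Pads are 22 mm wide; open, the fingers measure 114 mm over their backs; the gripper's body (76 mm by 85 mm) begins 54 mm behind the grasp point. The pads swing forward as they close: fully open they stand 13 mm farther back than shut.
Start: joints at [1.101, 0.053, 1.613, -0, 1.476, -0.119], TCP at [0.215, 0.587, 0.231] pointing down, gripper open.
Joint ranges: [-3.01, 3.01], [-1.01, 2.22], [0.06, 2.58], [-1.02, 4.17], [0.09, 2.62], [-3.14, 3.14]. Speed limits (rad/s): [2.57, 2.57, 3.14, 3.14, 3.14, 3.14].

INTERFACE

Orientations are given as a unit quaternion [w, x, y, z].
In Python, from plant import state, eyes, job_done gives the robot as it stands.
- The arm moves only by the tool apply_moves, never from a script. Its argument "commands" is a list of rows, each an object with "linear": the shift along the tool's x, y, z in m, a list of three; "delta_rot": the turn, a rotation vector about the tool's x, y, z in degrees, a list of three; "fingers": the closure in counts, from 0 (fully open) to 255 (shut). In form: [{"linear": [x, y, z], "delta_rot": [wx, wy, wz], "fingers": fingers}, ...]. A call has exactly 8 rows; each row is the pose to reach, as a shift and turn from the pose commanded when the call began, along the tool's axes at that moment; what a row does not reach only later rows make up. A row lasts 1/10 s, in which the tool goes at most 50 mm and 8.59 degrees, less where a joint would pass 70% of its speed; a pose out of reach is approached as far as the arm can. A call with a gripper value outside its range is refused whole. The fingers move at their own pace and stop on an object; the grip force is fixed at half the most. Time passes only in rows, so rows that repeat a pose let the fingers close, or fill a call up. It gives the time, the measured TCP pose, the force and the opening at its end, in the units of the state.
- state(): the state, without advancing time (a new reading comes with each control period).
- eyes.grab_frame(name): name is "scene" or "side" or "wrist"; returns the picture (420x560x3 uint8, red, green, blue); there is no depth.
- eyes.camera_params(name): a dict with "fx", "fy", "cx", "cy" (pixels), "position" and "rotation" of the camera in the world; the wrist camera has in their place "T_tool_cam" (4x4, takes a point from camera to tool coordinates, whose origin is the TCP and whose axes are the flange's). Camera axes: x right, y down, z forward; pixel columns grow to the right and rows downward; lengths in m; the calibration is good to about 2 mm. A picture is of the moment at which its call begins: read the wrist's pose just before it. camera_params takes no time and is no camera call.
- job_done(): hands the job in, once; it reports no verdict.
The state is a dict: "time": time; "joint_pos": joint angles; "joint_vel": joint speeds; "joint_efforts": joint torques, N m; "tool_pos": TCP position; "tool_rot": TCP orientation; "contact_force": force on the tool from outside, world axes, zero at the start; "ft_torque": the same for the moment, N m; "gripper_width": opening from 0.0 (shut) to 1.0 (fully open).
Only numpy, scipy, OpenCV 4.12 (cv2) and the standard library are available. Lean on these libraries where they do the work, as an engineer would, in place of code of your own. Each camera call takes 0.05 s, during which the arm holds its last target.

## Working session

There is one attempt and no reset: what is moved stays moved. The work goes in short steps, Python scripts to look and compute and a tool call to move; the robot and the scene stay as the last step left them, time stands still between calls to the robot, and variables do not carry over. Pictures are saved under pics/ and viewed, and the job is handed in when it is done.

Besides the shell and the picture viewer there is one more tool, called after ">>>" as a command line: name --argument value ..., lists and objects as JSON in quotes. apply_moves: Moves the arm, as the interface text tells. Its arguments: {"type":"object","properties":{"commands":{"type":"array","items":{"type":"object","properties":{"linear":{"type":"array","items":{"type":"number"}},"delta_rot":{"type":"array","items":{"type":"number"}},"fingers":{"type":"number"}}}}},"required":["commands"]}

```bash
mkdir -p pics; ls; cat > h.py <<'E'
import numpy as np, cv2
from plant import state, eyes, job_done
def save(name,fn):
    im=eyes.grab_frame(name); cv2.imwrite('pics/'+fn,cv2.cvtColor(im,cv2.COLOR_RGB2BGR)); np.save('pics/'+fn+'.npy',im); return im
E
python3 - <<'E'
from h import *
s=state(); print({k:np.round(v,4) for k,v in s.items()})
for n in ['scene','side','wrist']:
    save(n,n+'0.png'); print(n,eyes.camera_params(n))
E
```

```text
pics
{'time': np.float64(0.0), 'joint_pos': array([ 1.101 ,  0.0534,  1.6143, -0.    ,  1.476 , -0.119 ]), 'joint_vel': array([ 0.0002, -0.0012, -0.0007, -0.0007, -0.001 , -0.0013]), 'joint_efforts': array([ 1.50000e-03, -3.93679e+01, -3.70178e+01, -0.00000e+00,
        6.90000e-03,  0.00000e+00]), 'tool_pos': array([0.2145, 0.5864, 0.2301]), 'tool_rot': array([-3.000e-04,  1.745e-01,  9.847e-01, -1.000e-03]), 'contact_force': array([ 0.6594, -0.5978,  0.8952]), 'ft_torque': array([ 0.021 , -0.0021, -0.0284]), 'gripper_width': np.float64(0.9956)}
scene {'fx': 403.0304853939258, 'fy': 403.0304853939258, 'cx': 281.50324613236944, 'cy': 211.22830692112117, 'position': array([ 1.29615778, -0.48150189,  0.68776182]), 'rotation': array([-0.42146882,  0.77541753,  0.41376015, -0.22337015])}
side {'fx': 474.99009791623786, 'fy': 474.99009791623786, 'cx': 278.35568839829733, 'cy': 212.7438223679214, 'position': array([ 0.32387402, -1.1093593 ,  1.14495708]), 'rotation': array([-0.4016473 ,  0.90808716, -0.1110167 ,  0.04162275])}
wrist {'fx': 290.32939680135195, 'fy': 290.32939680135195, 'cx': 279.33316655558536, 'cy': 206.93436354985553, 'T_tool_cam': array([[-2.40583113e-04, -9.65714513e-01, -2.59606282e-01,
         6.56623751e-02],
       [ 9.99999971e-01, -2.24309048e-04, -9.23113357e-05,
         3.95222634e-04],
       [ 3.09143586e-05, -2.59606297e-01,  9.65714538e-01,
        -1.41950759e-01],
       [ 0.00000000e+00,  0.00000000e+00,  0.00000000e+00,
         1.00000000e+00]])}
```

View pics/scene0.png

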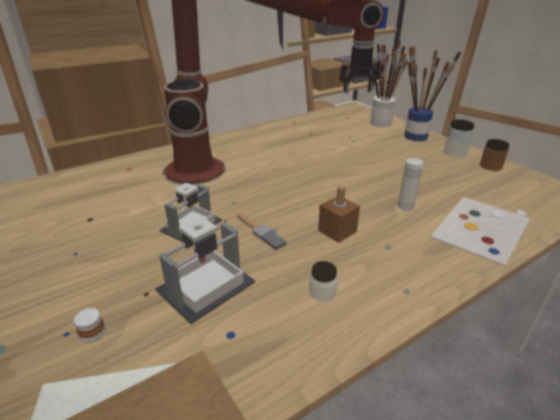

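View pics/side0.png

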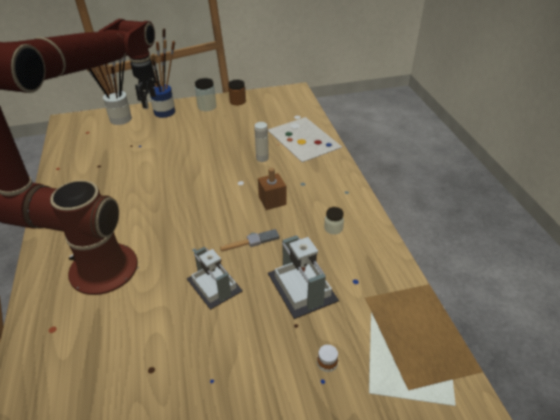

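View pics/wrist0.png

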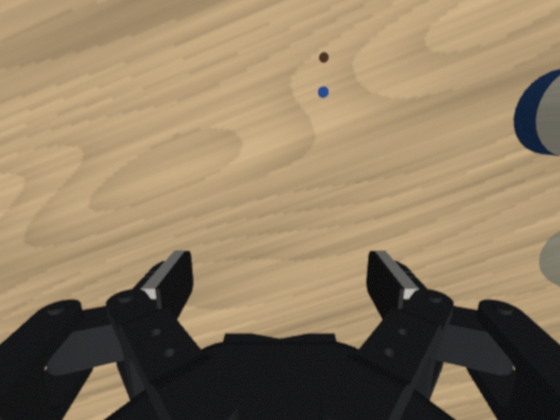

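The scene view shows the larger stand near (205,275), the small look-alike near (193,220), and the block with its rod near (339,212). In the side view the stand is at (303,280) and the block at (272,190). I'll zoom in on both.

```bash
cat >> h.py <<'E'
from scipy.spatial.transform import Rotation as R
def cam(name,s=None):
    p=eyes.camera_params(name)
    if name=='wrist':
        s=s or state(); Rt=q2R(s['tool_rot']); T=np.array(p['T_tool_cam'])
        return p,Rt@T[:3,:3],Rt@T[:3,3]+s['tool_pos']
    return p,q2R(p['rotation']),np.array(p['position'])
def q2R(q): return R.from_quat(np.array(q)[[1,2,3,0]]).as_matrix()
def ray(c,u,v):
    p,Rc,o=c; d=Rc@np.array([(u-p['cx'])/p['fx'],(v-p['cy'])/p['fy'],1]); return o,d/np.linalg.norm(d)
def onz(c,u,v,z): o,d=ray(c,u,v); return o+d*(z-o[2])/d[2]
def proj(c,X): p,Rc,o=c; q=Rc.T@(np.array(X)-o); return np.array([p['fx']*q[0]/q[2]+p['cx'],p['fy']*q[1]/q[2]+p['cy']])
def two(c1,p1,c2,p2):
    o1,d1=ray(c1,*p1);o2,d2=ray(c2,*p2)
    A=np.stack([d1,-d2],1); t=np.linalg.lstsq(A,o2-o1,rcond=None)[0]
    a=o1+t[0]*d1;b=o2+t[1]*d2; return (a+b)/2,np.linalg.norm(a-b)
def crop(fn,out,x0,y0,w,h,k):
    im=cv2.imread('pics/'+fn)[y0:y0+h,x0:x0+w]; im=cv2.resize(im,None,fx=k,fy=k,interpolation=cv2.INTER_CUBIC)
    cv2.imwrite('pics/'+out,im)
E
python3 - <<'E'
from h import *
a=lambda f,x,y:cv2.resize(cv2.imread('pics/'+f)[y:y+100,x:x+130],None,fx=3,fy=3,interpolation=cv2.INTER_CUBIC)
top=np.hstack([a('scene0.png',145,210),a('scene0.png',280,165)])
bot=np.hstack([a('side0.png',245,225),a('side0.png',210,130)])
cv2.imwrite('pics/z0.png',np.vstack([top,bot]))
E
```

```text
(no output)
```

View pics/z0.png

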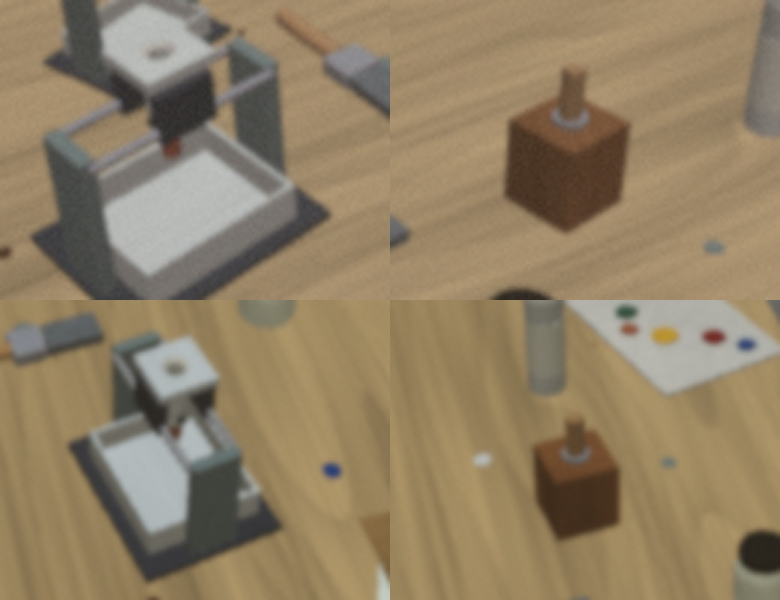

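```bash
python3 - <<'E'
from h import *
a,b=cam('scene'),cam('side')
for n,p,q in [('flange hole',(198,227),(303.3,247.3)),('collar',(340,204),(271.7,181.7)),('handle top',(341.3,188.3),(271.7,169.3))]:
    print(n,*[np.round(x,4) for x in two(a,p,b,q)])
# stand base corners on table in side; posts
for n,p,c,z in [('bl',(149,580),b,0.0),('br',(281,527),b,0),('l',(68,442),b,0)]:
    print(n,np.round(onz(c,p[0]/3+245,(p[1]-300)/3+225,z),4))
for n,p in [('r',(330,213)),('l',(32,237))]:
    print('scene',n,np.round(onz(a,p[0]/3+145,p[1]/3+210,0),4))
for p in [(568,231),(505,195),(626,197)]: print('block bottom',np.round(onz(a,(p[0]-390)/3+280,p[1]/3+165,0),4))
for p in [(575,152),(628,124),(508,121),(574,94)]: print('block top',np.round(onz(a,(p[0]-390)/3+280,p[1]/3+165,0.09),4))
E
```

```text
flange hole [ 0.5947 -0.2298  0.1758] 0.0012
collar [0.5974 0.1849 0.0914] 0.0045
handle top [0.5988 0.1839 0.1446] 0.0007
bl [ 0.5434 -0.3351  0.    ]
br [ 0.6862 -0.3066  0.    ]
l [ 0.5059 -0.1476  0.    ]
scene r [ 0.6451 -0.1209  0.    ]
scene l [ 0.5361 -0.3344  0.    ]
block bottom [0.6401 0.1567 0.    ]
block bottom [0.5621 0.1435 0.    ]
block bottom [0.63   0.2394 0.    ]
block top [0.6411 0.1546 0.09  ]
block top [0.6328 0.2264 0.09  ]
block top [0.567  0.1372 0.09  ]
block top [0.5639 0.2205 0.09  ]
```

>>> apply_moves --commands '[{"linear": [-0.04,-0.02,-0.01],"delta_rot": [0,0,-3],"fingers": 0},{"linear": [-0.08,-0.04,-0.02],"delta_rot": [0,0,-6],"fingers": 0},{"linear": [-0.12,-0.06,-0.03],"delta_rot": [0,0,-9],"fingers": 0},{"linear": [-0.16,-0.08,-0.04],"delta_rot": [0,0,-12],"fingers": 0},{"linear": [-0.2,-0.1,-0.04],"delta_rot": [0,0,-15],"fingers": 0},{"linear": [-0.24,-0.12,-0.04],"delta_rot": [0,0,-18],"fingers": 0},{"linear": [-0.28,-0.14,-0.04],"delta_rot": [0,0,-20.1],"fingers": 0},{"linear": [-0.32,-0.16,-0.04],"delta_rot": [0,0,-20.1],"fingers": 0}]'

```text
time: 0.95
tool_pos: [0.4611, 0.3251, 0.271]
tool_rot: [-0.0, -0.0, 1.0, -0.0]
contact_force: [-0.2, 0.8, -0.4]
gripper_width: 1.003
```

```bash
cat > st.py <<'E'
from h import *
s=state(); np.set_printoptions(suppress=True,precision=4)
print('t',round(float(s['time']),2),'pos',s['tool_pos'],'F',s['contact_force'],'T',s['ft_torque'],'w',round(float(s['gripper_width']),4)); print('xax',q2R(s['tool_rot'])[:,0],'zax',q2R(s['tool_rot'])[:,2])
E
python3 st.py
```

```text
t 0.95 pos [0.4611 0.3251 0.271 ] F [-0.1941  0.7646 -0.4382] T [ 0.0764 -0.0378 -0.0169] w 1.0029
xax [-1.     -0.0006  0.0002] zax [-0.0002 -0.     -1.    ]
```

>>> apply_moves --commands '[{"linear": [-0.03,-0.03,0],"delta_rot": [0,0,0],"fingers": 0},{"linear": [-0.06,-0.06,0],"delta_rot": [0,0,0],"fingers": 0},{"linear": [-0.09,-0.09,0],"delta_rot": [0,0,0],"fingers": 0},{"linear": [-0.12,-0.12,0],"delta_rot": [0,0,0],"fingers": 0},{"linear": [-0.138,-0.14,0],"delta_rot": [0,0,0],"fingers": 0},{"linear": [-0.138,-0.14,0],"delta_rot": [0,0,0],"fingers": 0},{"linear": [-0.138,-0.14,0],"delta_rot": [0,0,0],"fingers": 0},{"linear": [-0.138,-0.14,0],"delta_rot": [0,0,0],"fingers": 0}]'

```text
time: 1.75
tool_pos: [0.5976, 0.1875, 0.2711]
tool_rot: [-0.0, -0.0, 1.0, 0.0]
contact_force: [-0.2, -0.4, 0.3]
gripper_width: 1.001
```

```bash
python3 st.py; python3 -c "
from h import *
save('wrist','w1.png')"
```

```text
t 1.75 pos [0.5976 0.1875 0.2711] F [-0.174  -0.3978  0.283 ] T [ 0.0138 -0.0124 -0.0284] w 1.0014
xax [-1.     -0.001   0.0006] zax [-0.0006  0.0002 -1.    ]
```

View pics/w1.png

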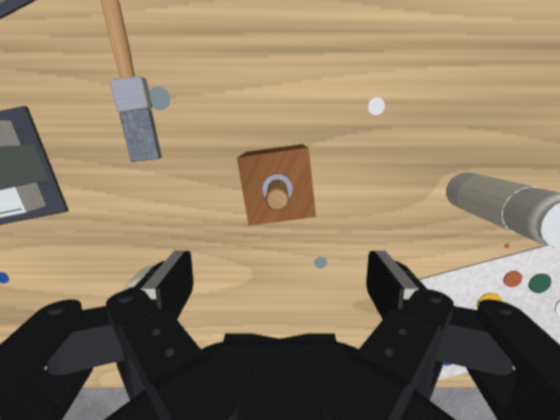

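The wrist view shows the block at (278,187), with the rod's handle top at (277,199) and its collar ring at (278,189). The spray can and brush are clear of it.

```bash
python3 - <<'E'
from h import *
crop('w1.png','w1z.png',225,135,110,100,7)
c=cam('wrist')
im=cv2.imread('pics/w1.png');hsv=cv2.cvtColor(im,cv2.COLOR_BGR2HSV)
for p in [(260,170),(277,199),(276,180),(240,190)]: print(p,hsv[p[1],p[0]])
print('handle',onz(c,277,199,0.147),'collar',onz(c,278,189,0.096))
for p in [(243,162),(308,152),(316,215),(247,224)]: print(onz(c,*p,0.09))
E
```

```text
(260, 170) [ 13 147 135]
(277, 199) [ 16 106 182]
(276, 180) [ 14  78 108]
(240, 190) [ 18  88 191]
handle [0.59577837 0.1859101  0.147     ] collar [0.59654689 0.18664338 0.096     ]
[0.56737916 0.14788589 0.09      ]
[0.55638921 0.21952667 0.09      ]
[0.62847048 0.23075163 0.09      ]
[0.63955571 0.15031638 0.09      ]
```

View pics/w1z.png

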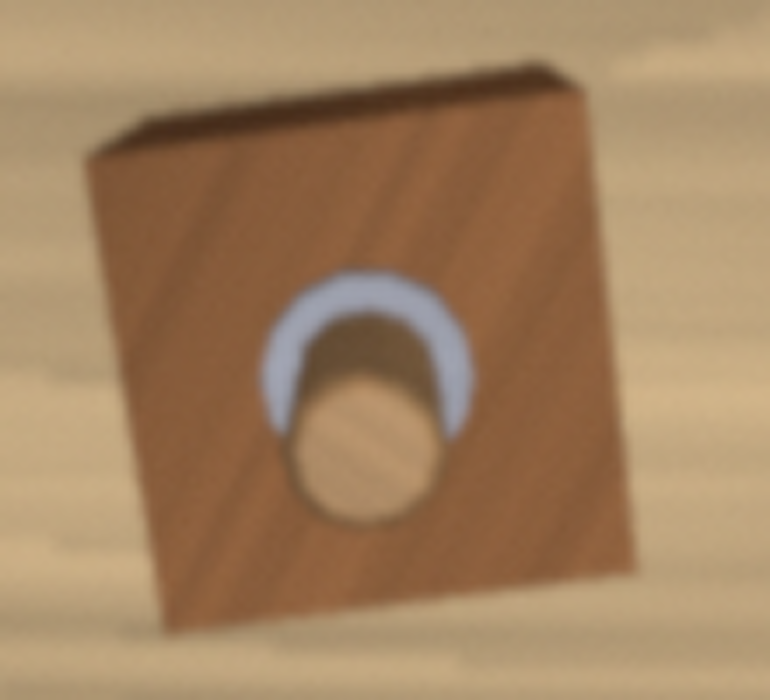

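```bash
python3 - <<'E'
from h import *
c=cam('wrist'); f=lambda x,y:(x/7+225-.43,y/7+135-.43)
print('handle',onz(c,*f(367,450),0.147),'collar',onz(c,*f(368.5,375),0.096))
P=np.array([onz(c,*f(*p),0.09) for p in [(88,158),(583,93),(635,570),(163,632)]]);print(P,P.mean(0),(P[0]+P[2])/2,(P[1]+P[3])/2,[np.linalg.norm(P[i]-P[i-1]) for i in range(4)])
E
```

```text
handle [0.59563862 0.18590888 0.147     ] collar [0.59557555 0.1857681  0.096     ]
[[0.56206467 0.14159694 0.09      ]
 [0.55192622 0.21924924 0.09      ]
 [0.62968228 0.22996074 0.09      ]
 [0.64060972 0.15129009 0.09      ]] [0.59607072 0.18552425 0.09      ] [0.59587347 0.18577884 0.09      ] [0.59626797 0.18526967 0.09      ] [np.float64(0.07914089929152769), np.float64(0.07831135708790833), np.float64(0.07849038960625451), np.float64(0.07942593847957831)]
```

>>> apply_moves --commands '[{"linear": [0.0016,-0.0018,0.03],"delta_rot": [0,0,0],"fingers": 0},{"linear": [0.0016,-0.0018,0.06],"delta_rot": [0,0,0],"fingers": 0},{"linear": [0.0016,-0.0018,0.09],"delta_rot": [0,0,0],"fingers": 0},{"linear": [0.0016,-0.0018,0.12],"delta_rot": [0,0,0],"fingers": 0},{"linear": [0.0016,-0.0018,0.145],"delta_rot": [0,0,0],"fingers": 0},{"linear": [0.0016,-0.0018,0.162],"delta_rot": [0,0,0],"fingers": 0},{"linear": [0.0016,-0.0018,0.162],"delta_rot": [0,0,0],"fingers": 0},{"linear": [0.0016,-0.0018,0.162],"delta_rot": [0,0,0],"fingers": 0}]'

```text
time: 2.6
tool_pos: [0.5969, 0.1855, 0.1101]
tool_rot: [0.0, -0.0, 1.0, 0.0]
contact_force: [0.0, 0.7, 0.4]
gripper_width: 0.999
```

```bash
python3 st.py; python3 -c "
from h import *
save('wrist','w2.png');save('scene','s2.png');crop('s2.png','s2z.png',270,120,130,120,5)"
```

```text
t 2.6 pos [0.5969 0.1855 0.1101] F [0.0314 0.7098 0.4396] T [ 0.0225  0.0057 -0.0127] w 0.9992
xax [-1.     -0.0008 -0.0009] zax [ 0.0009  0.0002 -1.    ]
```

View pics/w2.png

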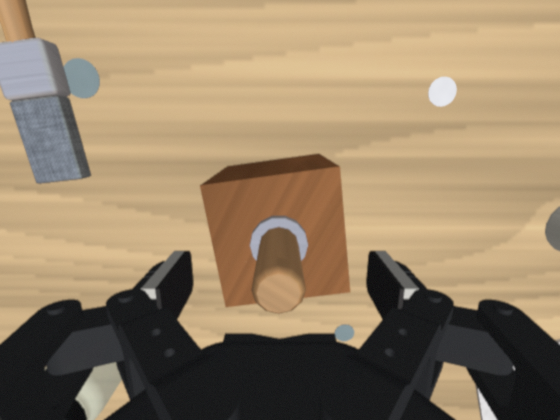

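View pics/s2z.png

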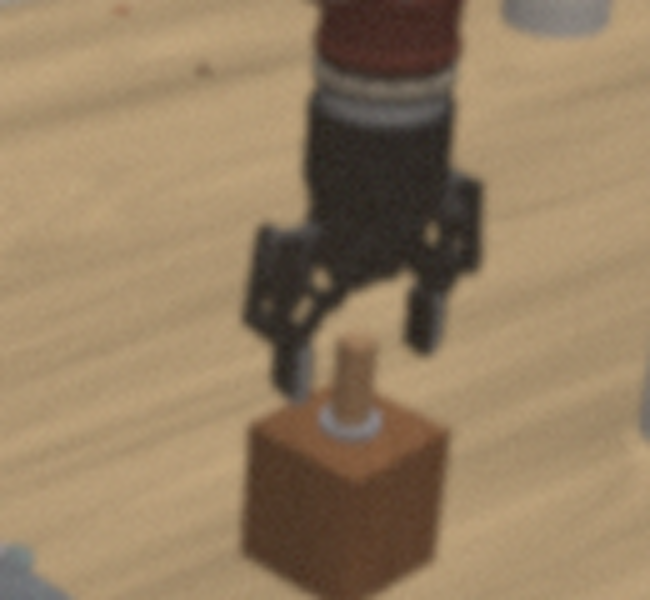

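The handle top at (278,289) sits between the open fingers, whose inner edges are at 190 and 368. I'll close, lowering 3 mm.

>>> apply_moves --commands '[{"linear": [0.0,0,0.002],"delta_rot": [0,0,0],"fingers": 60},{"linear": [0,0,0.002],"delta_rot": [0,0,0],"fingers": 120},{"linear": [0,0,0.002],"delta_rot": [0,0,0],"fingers": 255},{"linear": [0,0,0.002],"delta_rot": [0,0,0],"fingers": 255},{"linear": [0,0,0.002],"delta_rot": [0,0,0],"fingers": 255},{"linear": [0,0,0.002],"delta_rot": [0,0,0],"fingers": 255},{"linear": [0,0,0.002],"delta_rot": [0,0,0],"fingers": 255},{"linear": [0,0,0.002],"delta_rot": [0,0,0],"fingers": 255}]'

```text
time: 3.5
tool_pos: [0.597, 0.1849, 0.1077]
tool_rot: [0.0, 0.0, 1.0, 0.0]
contact_force: [0.8, -0.1, 3.2]
gripper_width: 0.256
```

```bash
python3 st.py; python3 -c "
from h import *
save('wrist','w3.png')
c=cam('wrist');print(onz(c,278,289,.147))"
```

```text
t 3.5 pos [0.597  0.1849 0.1077] F [ 0.789  -0.0924  3.2218] T [ 0.0146 -0.0195 -0.0084] w 0.2561
xax [-1.      0.     -0.0007] zax [ 0.0007  0.0001 -1.    ]
[0.59269793 0.18478271 0.147     ]
```

View pics/w3.png

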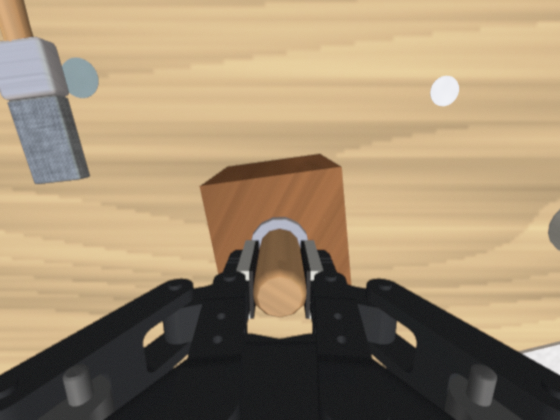

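>>> apply_moves --commands '[{"linear": [0,0,-0.01],"delta_rot": [0,0,0],"fingers": 255},{"linear": [0,0,-0.03],"delta_rot": [0,0,0],"fingers": 255},{"linear": [0,0,-0.06],"delta_rot": [0,0,0],"fingers": 255},{"linear": [0,0,-0.1],"delta_rot": [0,0,0],"fingers": 255},{"linear": [0,0,-0.14],"delta_rot": [0,0,0],"fingers": 255},{"linear": [0,-0.02,-0.17],"delta_rot": [0,0,0],"fingers": 255},{"linear": [0,-0.05,-0.2],"delta_rot": [0,0,0],"fingers": 255},{"linear": [0,-0.08,-0.21],"delta_rot": [0,0,0],"fingers": 255}]'

```text
time: 4.35
tool_pos: [0.5975, 0.1044, 0.322]
tool_rot: [0.003, -0.001, 1.0, 0.0]
contact_force: [0.8, -0.6, -1.5]
gripper_width: 0.256
```

>>> apply_moves --commands '[{"linear": [0,-0.03,0],"delta_rot": [0,0,0],"fingers": 255},{"linear": [0,-0.07,0],"delta_rot": [0,0,0],"fingers": 255},{"linear": [0,-0.11,0],"delta_rot": [0,0,0],"fingers": 255},{"linear": [0,-0.15,0],"delta_rot": [0,0,0],"fingers": 255},{"linear": [0,-0.19,0],"delta_rot": [0,0,0],"fingers": 255},{"linear": [0,-0.215,0],"delta_rot": [0,0,0],"fingers": 255},{"linear": [0,-0.23,0],"delta_rot": [0,0,0],"fingers": 255},{"linear": [0,-0.23,0],"delta_rot": [0,0,0],"fingers": 255}]'

```text
time: 5.15
tool_pos: [0.5963, -0.1264, 0.3169]
tool_rot: [-0.001, 0.001, 1.0, 0.0]
contact_force: [0.4, 0.6, -2.3]
gripper_width: 0.252
```

```bash
python3 st.py; python3 -c "
from h import *
save('wrist','w4.png')"
```

```text
t 5.15 pos [ 0.5963 -0.1264  0.3169] F [ 0.4311  0.5919 -2.3402] T [0.0497 0.0347 0.0098] w 0.2524
xax [-1.      0.0023  0.001 ] zax [-0.001   0.0003 -1.    ]
```

View pics/w4.png

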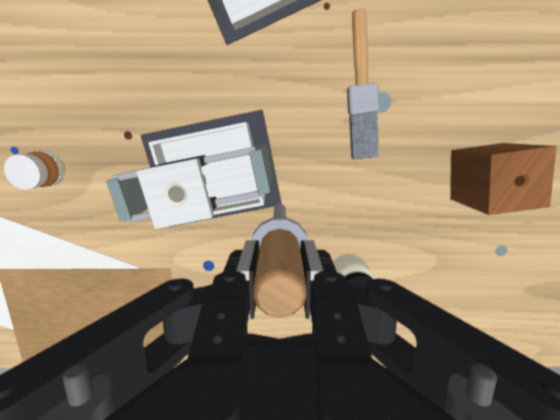

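The wrist view shows the flange square around (176,194) with the hole at its centre. The rod is held upright and clear, and the block hole is at (520,181).

```bash
python3 - <<'E'
from h import *
crop('w4.png','w4z.png',120,140,110,100,7)
crop('w4.png','w4r.png',230,190,110,90,7)
E
```

```text
(no output)
```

View pics/w4z.png

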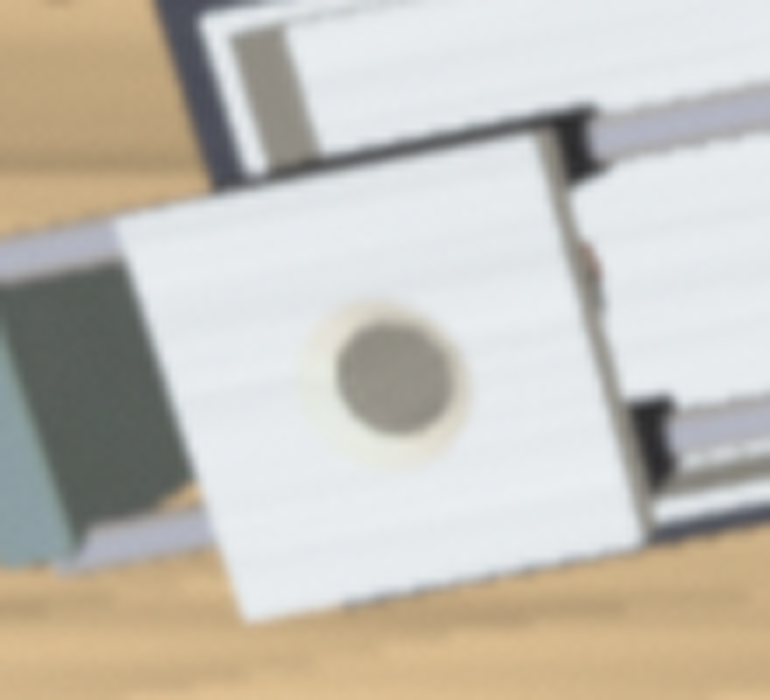

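View pics/w4r.png

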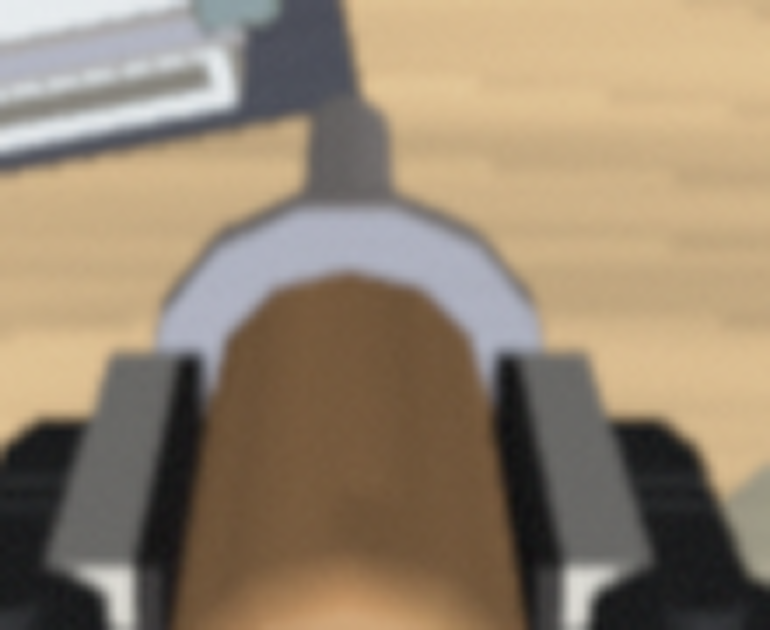

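```bash
python3 - <<'E'
from h import *
c=cam('wrist'); f=lambda x,y:(x/7+120-.43,y/7+140-.43)
K=[(117,220),(540,133),(645,543),(245,622)]
for z in (.153,.160,.165,.170,.175,.179):
    P=np.array([onz(c,*f(*p),z) for p in K]);h=onz(c,*f(387,384),z)
    print(z,P.mean(0)[:2],h[:2],np.array([np.linalg.norm(P[i]-P[i-1]) for i in range(4)]))
e=P[2]-P[1];print('dir',np.degrees(np.arctan2(e[1],e[0])))
a,b=cam('scene'),cam('side')
print('w-scene',two(c,f(387,384),a,(198,227)),'w-side',two(c,f(387,384),b,(303.3,247.3)))
g=lambda x,y:(x/7+230-.43,y/7+190-.43)
s=state(); print('tip',onz(c,*g(349,118),s['tool_pos'][2]-.0957)-s['tool_pos'])
print('collar w', onz(c,*g(350,350),s['tool_pos'][2]-.0957+.084)-s['tool_pos'])
print('tip end proj',(np.array(proj(c,s['tool_pos']+[-0.001,0,-.0957]))-[230,190]+.43)*7)
# block hole visible
E
```

```text
0.153 [ 0.59917929 -0.23721299] [ 0.5990067  -0.23722796] [0.06518925 0.06602519 0.06501409 0.06568793]
0.16 [ 0.59762184 -0.23464141] [ 0.5974532  -0.23465603] [0.06369809 0.06451491 0.06352694 0.06418536]
0.165 [ 0.59650938 -0.23280456] [ 0.59634355 -0.23281894] [0.06263298 0.06343614 0.06246468 0.0631121 ]
0.17 [ 0.59539691 -0.23096772] [ 0.5952339  -0.23098185] [0.06156786 0.06235737 0.06140243 0.06203884]
0.175 [ 0.59428444 -0.22913087] [ 0.59412426 -0.22914476] [0.06050275 0.06127859 0.06034018 0.06096557]
0.179 [ 0.59339447 -0.2276614 ] [ 0.59323654 -0.22767509] [0.05965066 0.06041557 0.05949037 0.06010696]
dir 10.395773727138007
w-scene (array([ 0.59393005, -0.22901348,  0.17565559]), np.float64(0.00023367004941210955)) w-side (array([ 0.5947022 , -0.22942439,  0.17439097]), np.float64(0.0008654650151639678))
tip [-0.00214875  0.00054605 -0.0957    ]
collar w [-0.00512942  0.00051839 -0.0117    ]
tip end proj [344.504124   127.16699025]
```

>>> apply_moves --commands '[{"linear": [0.0008,-0.02,0],"delta_rot": [0,0,0],"fingers": 255},{"linear": [0.0008,-0.045,0],"delta_rot": [0,0,0],"fingers": 255},{"linear": [0.0008,-0.07,0.0],"delta_rot": [0,0,0],"fingers": 255},{"linear": [0.0008,-0.09,0.01],"delta_rot": [0,0,0],"fingers": 255},{"linear": [0.0008,-0.1033,0.02],"delta_rot": [0,0,0],"fingers": 255},{"linear": [0.0008,-0.1033,0.032],"delta_rot": [0,0,0],"fingers": 255},{"linear": [0.0008,-0.1033,0.032],"delta_rot": [0,0,0],"fingers": 255},{"linear": [0.0008,-0.1033,0.032],"delta_rot": [0,0,0],"fingers": 255}]'

```text
time: 6.0
tool_pos: [0.5957, -0.2272, 0.2842]
tool_rot: [-0.001, -0.001, 1.0, 0.001]
contact_force: [0.1, 0.2, -0.4]
gripper_width: 0.252
```

```bash
python3 st.py; python3 -c "
from h import *
for n in ['wrist','scene','side']: save(n,n+'5.png')
a=lambda f,x,y:cv2.resize(cv2.imread('pics/'+f)[y:y+100,x:x+130],None,fx=3,fy=3,interpolation=cv2.INTER_CUBIC)
cv2.imwrite('pics/z5.png',np.hstack([a('scene5.png',135,170),a('side5.png',245,190)]))
crop('wrist5.png','w5z.png',230,150,110,100,7)"
```

```text
t 6.0 pos [ 0.5957 -0.2272  0.2842] F [ 0.0763  0.2281 -0.4137] T [ 0.0056  0.0373 -0.0407] w 0.2519
xax [-1.     -0.001   0.0016] zax [-0.0016  0.0014 -1.    ]
```

View pics/z5.png

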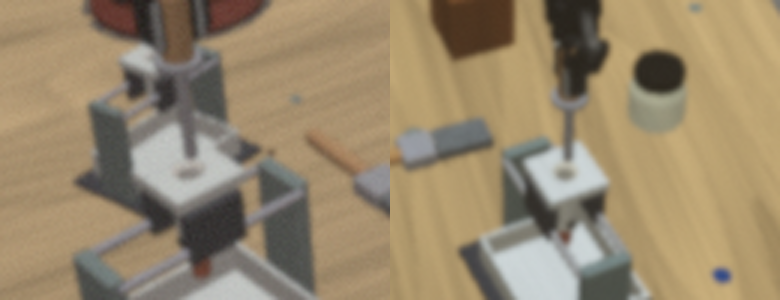

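View pics/w5z.png

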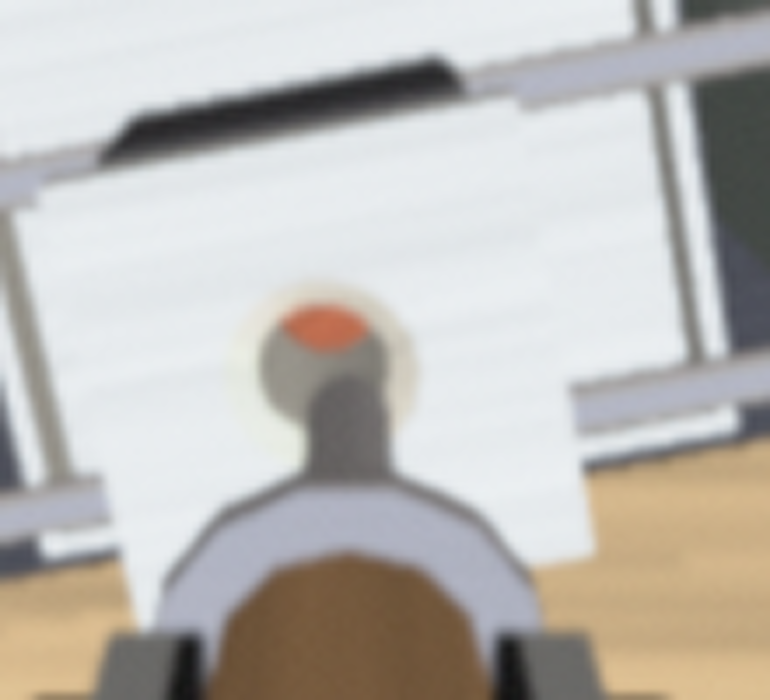

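```bash
python3 - <<'E'
from h import *
s=state();c=cam('wrist'); f=lambda x,y:(x/7+230-.43,y/7+150-.43)
h=onz(c,*f(324,370),.176); print('hole',h, onz(c,*f(324,370),.173)[:2])
z=s['tool_pos'][2]-.0957
print('tip@349,395',onz(c,*f(349,395),z),'edges',onz(c,*f(308,395),z)[1],onz(c,*f(390,395),z)[1], 'far edge',onz(c,*f(349,375),z), s['tool_pos'])
E
```

```text
hole [ 0.59448511 -0.23054707  0.176     ] [ 0.59524561 -0.23058442]
tip@349,395 [ 0.59394641 -0.22735047  0.19042287] edges -0.23231075415013974 -0.2223902448902864 far edge [ 0.59144889 -0.22735246  0.19042287] [ 0.59629619 -0.22776939  0.28612287]
```

>>> apply_moves --commands '[{"linear": [0.0015,-0.0028,0.0],"delta_rot": [0,0,0],"fingers": 255},{"linear": [0.0015,-0.0028,0.003],"delta_rot": [0,0,0],"fingers": 255},{"linear": [0.0015,-0.0028,0.006],"delta_rot": [0,0,0],"fingers": 255},{"linear": [0.0015,-0.0028,0.009],"delta_rot": [0,0,0],"fingers": 255},{"linear": [0.0015,-0.0028,0.012],"delta_rot": [0,0,0],"fingers": 255},{"linear": [0.0015,-0.0028,0.014],"delta_rot": [0,0,0],"fingers": 255},{"linear": [0.0015,-0.0028,0.016],"delta_rot": [0,0,0],"fingers": 255},{"linear": [0.0015,-0.0028,0.016],"delta_rot": [0,0,0],"fingers": 255}]'

```text
time: 6.95
tool_pos: [0.5943, -0.2311, 0.2688]
tool_rot: [-0.0, -0.0, 1.0, 0.0]
contact_force: [-0.5, 0.4, -1.4]
gripper_width: 0.249
```

```bash
python3 st.py; python3 -c "
from h import *
for n in ['wrist','scene']: save(n,n+'6.png')
crop('wrist6.png','w6z.png',230,150,110,100,7)"; python3 st.py
```

```text
t 6.95 pos [ 0.5943 -0.2311  0.2688] F [-0.5176  0.4213 -1.4237] T [ 0.0078 -0.0224  0.0305] w 0.2493
xax [-1.     -0.0001  0.0006] zax [-0.0006  0.0004 -1.    ]
t 7.05 pos [ 0.5944 -0.2312  0.2693] F [ 0.6438  0.519  -1.8365] T [-0.0193 -0.1049  0.016 ] w 0.2567
xax [-1. -0. -0.] zax [ 0. -0. -1.]
```

View pics/w6z.png

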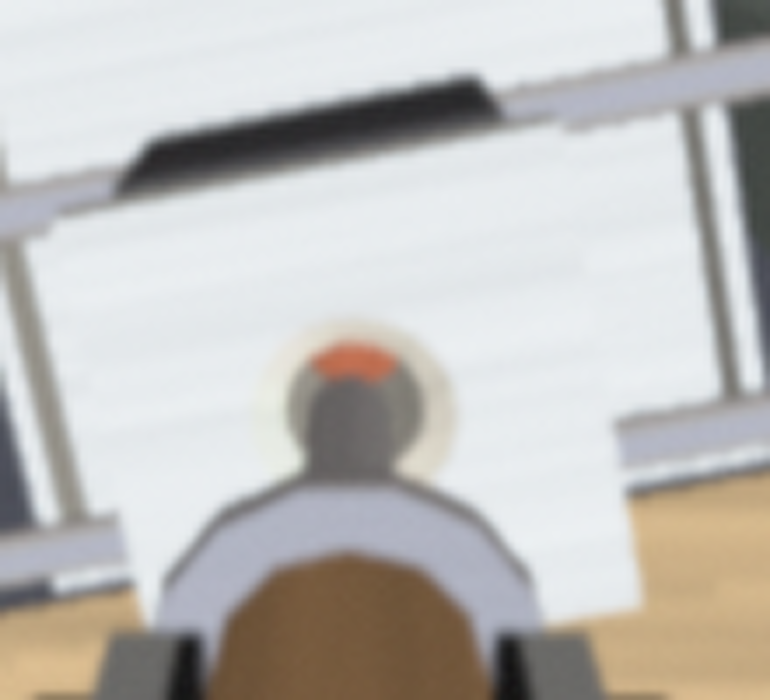

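```bash
python3 - <<'E'
from h import *
s=state();c=cam('wrist'); f=lambda x,y:(x/7+230-.43,y/7+150-.43)
for z in(.173,.176,.178):
  print(z,'rim top',onz(c,*f(357,318),z),'L/R',onz(c,*f(255,410),z)[1],onz(c,*f(460,410),z)[1],'tip edge',onz(c,*f(349,378),z-.003))
print('bore edges',onz(c,*f(288,410),.172)[1],onz(c,*f(424,410),.172)[1], onz(c,*f(355,344),.172)[0])
print(s['tool_pos'])
E
```

```text
0.173 rim top [ 0.58258302 -0.22977012  0.173     ] L/R -0.24215788233530508 -0.21724020182297926 tip edge [ 0.59079009 -0.23073061  0.17      ]
0.176 rim top [ 0.58190723 -0.22978338  0.176     ] L/R -0.24201518524653168 -0.21741121417442852 tip edge [ 0.59002067 -0.23073177  0.173     ]
0.178 rim top [ 0.58145671 -0.22979223  0.178     ] L/R -0.24192005385401608 -0.21752522240872804 tip edge [ 0.58950772 -0.23073254  0.175     ]
bore edges -0.23817751335156517 -0.22157738898937818 0.5860303825596388
[ 0.59443666 -0.23118972  0.26933881]
```

>>> apply_moves --commands '[{"linear": [0,0.0009,0.001],"delta_rot": [0,0,0],"fingers": 255},{"linear": [0,0.0009,0.0025],"delta_rot": [0,0,0],"fingers": 255},{"linear": [0,0.0009,0.004],"delta_rot": [0,0,0],"fingers": 255},{"linear": [0,0.0009,0.0055],"delta_rot": [0,0,0],"fingers": 255},{"linear": [0,0.0009,0.007],"delta_rot": [0,0,0],"fingers": 255},{"linear": [0,0.0009,0.0085],"delta_rot": [0,0,0],"fingers": 255},{"linear": [0,0.0009,0.01],"delta_rot": [0,0,0],"fingers": 255},{"linear": [0,0.0009,0.0115],"delta_rot": [0,0,0],"fingers": 255}]'

```text
time: 7.85
tool_pos: [0.5944, -0.2303, 0.2577]
tool_rot: [-0.0, -0.0, 1.0, -0.0]
contact_force: [0.4, -0.9, -2.1]
gripper_width: 0.253
```

>>> apply_moves --commands '[{"linear": [0,0,0.001],"delta_rot": [0,0,0],"fingers": 255},{"linear": [0,0,0.002],"delta_rot": [0,0,0],"fingers": 255},{"linear": [0,0,0.003],"delta_rot": [0,0,0],"fingers": 255},{"linear": [0,0,0.004],"delta_rot": [0,0,0],"fingers": 255},{"linear": [0,0,0.005],"delta_rot": [0,0,0],"fingers": 255},{"linear": [0,0,0.006],"delta_rot": [0,0,0],"fingers": 255},{"linear": [0,0,0.007],"delta_rot": [0,0,0],"fingers": 255},{"linear": [0,0,0.008],"delta_rot": [0,0,0],"fingers": 255}]'

```text
time: 8.65
tool_pos: [0.5944, -0.2303, 0.2497]
tool_rot: [0.0, -0.0, 1.0, 0.0]
contact_force: [0.1, 0.1, -2.7]
gripper_width: 0.253
```

>>> apply_moves --commands '[{"linear": [0,0,0.001],"delta_rot": [0,0,0],"fingers": 255},{"linear": [0,0,0.002],"delta_rot": [0,0,0],"fingers": 255},{"linear": [0,0,0.003],"delta_rot": [0,0,0],"fingers": 255},{"linear": [0,0,0.004],"delta_rot": [0,0,0],"fingers": 255},{"linear": [0,0,0.005],"delta_rot": [0,0,0],"fingers": 255},{"linear": [0,0,0.006],"delta_rot": [0,0,0],"fingers": 255},{"linear": [0,0,0.007],"delta_rot": [0,0,0],"fingers": 255},{"linear": [0,0,0.008],"delta_rot": [0,0,0],"fingers": 255}]'

```text
time: 9.45
tool_pos: [0.5944, -0.2303, 0.2417]
tool_rot: [-0.0, -0.0, 1.0, 0.0]
contact_force: [0.2, -0.1, -1.7]
gripper_width: 0.253
```

```bash
python3 st.py; python3 -c "
from h import *
save('scene','scene7.png');crop('scene7.png','s7z.png',150,200,110,90,7)"
```

```text
t 9.45 pos [ 0.5944 -0.2303  0.2417] F [ 0.1799 -0.054  -1.7309] T [-0.0387 -0.0266  0.0021] w 0.2526
xax [-1. -0.  0.] zax [-0.  0. -1.]
```

View pics/s7z.png

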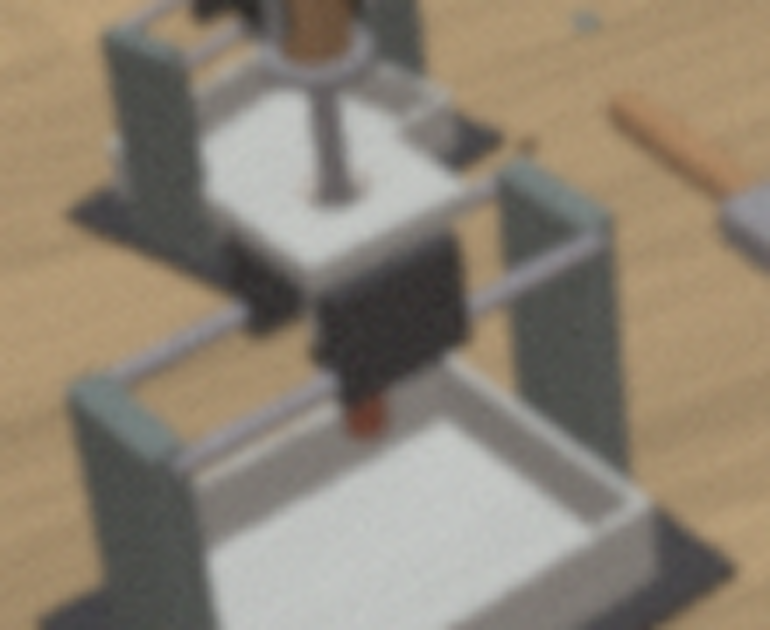

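The rod is in the bore, with its shank entering the flange at (333,195) in the crop. The stick's lower end shows at (365,437). I'll work out its height.

```bash
python3 - <<'E'
from h import *
a=cam('scene')
for z in np.arange(.06,.18,.01): print(round(z,3),(proj(a,[.5947,-.2298,z])-[150,200])*7)
E
```

```text
0.06 [373.1877685  472.22620366]
0.07 [370.09318906 449.39852959]
0.08 [366.96260823 426.3052854 ]
0.09 [363.7953941  402.94180962]
0.1 [360.59089987 379.30333106]
0.11 [357.34846343 355.38496554]
0.12 [354.0674069  331.18171254]
0.13 [350.74703614 306.68845169]
0.14 [347.38664029 281.89993919]
0.15 [343.98549124 256.81080404]
0.16 [340.54284313 231.41554417]
0.17 [337.05793175 205.70852244]
```

>>> apply_moves --commands '[{"linear": [0,0,0.001],"delta_rot": [0,0,0],"fingers": 255},{"linear": [0,0,0.002],"delta_rot": [0,0,0],"fingers": 255},{"linear": [0,0,0.003],"delta_rot": [0,0,0],"fingers": 255},{"linear": [0,0,0.004],"delta_rot": [0,0,0],"fingers": 255},{"linear": [0,0,0.005],"delta_rot": [0,0,0],"fingers": 255},{"linear": [0,0,0.006],"delta_rot": [0,0,0],"fingers": 255},{"linear": [0,0,0.007],"delta_rot": [0,0,0],"fingers": 255},{"linear": [0,0,0.008],"delta_rot": [0,0,0],"fingers": 255}]'

```text
time: 10.3
tool_pos: [0.5944, -0.2303, 0.2337]
tool_rot: [0.0, 0.0, 1.0, -0.0]
contact_force: [-0.4, 0.2, -2.2]
gripper_width: 0.253
```

>>> apply_moves --commands '[{"linear": [0,0,0.0008],"delta_rot": [0,0,0],"fingers": 255},{"linear": [0,0,0.0016],"delta_rot": [0,0,0],"fingers": 255},{"linear": [0,0,0.0024],"delta_rot": [0,0,0],"fingers": 255},{"linear": [0,0,0.0032],"delta_rot": [0,0,0],"fingers": 255},{"linear": [0,0,0.004],"delta_rot": [0,0,0],"fingers": 255},{"linear": [0,0,0.0048],"delta_rot": [0,0,0],"fingers": 255},{"linear": [0,0,0.0056],"delta_rot": [0,0,0],"fingers": 255},{"linear": [0,0,0.0064],"delta_rot": [0,0,0],"fingers": 255}]'

```text
time: 11.1
tool_pos: [0.5953, -0.2306, 0.2297]
tool_rot: [0.001, -0.0, 1.0, -0.001]
contact_force: [-1.0, 1.3, 8.1]
gripper_width: 0.251
```

>>> apply_moves --commands '[{"linear": [0,0,0.0005],"delta_rot": [0,0,0],"fingers": 255},{"linear": [0,0,0.001],"delta_rot": [0,0,0],"fingers": 255},{"linear": [0,0,0.0015],"delta_rot": [0,0,0],"fingers": 255},{"linear": [0,0,0.002],"delta_rot": [0,0,0],"fingers": 255},{"linear": [0,0,0.0025],"delta_rot": [0,0,0],"fingers": 255},{"linear": [0,0,0.003],"delta_rot": [0,0,0],"fingers": 255},{"linear": [0,0,0.0035],"delta_rot": [0,0,0],"fingers": 255},{"linear": [0,0,0.004],"delta_rot": [0,0,0],"fingers": 255}]'

```text
time: 11.9
tool_pos: [0.5959, -0.2308, 0.2272]
tool_rot: [0.003, -0.0, 1.0, -0.001]
contact_force: [-0.1, 1.3, 10.0]
gripper_width: 0.252
```

>>> apply_moves --commands '[{"linear": [0,0,0.0006],"delta_rot": [0,0,0],"fingers": 255},{"linear": [0,0,0.0012],"delta_rot": [0,0,0],"fingers": 255},{"linear": [0,0,0.0018],"delta_rot": [0,0,0],"fingers": 255},{"linear": [0,0,0.0024],"delta_rot": [0,0,0],"fingers": 255},{"linear": [0,0,0.003],"delta_rot": [0,0,0],"fingers": 255},{"linear": [0,0,0.0036],"delta_rot": [0,0,0],"fingers": 255},{"linear": [0,0,0.0042],"delta_rot": [0,0,0],"fingers": 255},{"linear": [0,0,0.0048],"delta_rot": [0,0,0],"fingers": 255}]'

```text
time: 12.7
tool_pos: [0.5961, -0.2308, 0.2229]
tool_rot: [0.003, -0.0, 1.0, -0.001]
contact_force: [-1.6, 1.8, 12.1]
gripper_width: 0.254
```

>>> apply_moves --commands '[{"linear": [0,0,0.0006],"delta_rot": [0,0,0],"fingers": 255},{"linear": [0,0,0.0012],"delta_rot": [0,0,0],"fingers": 255},{"linear": [0,0,0.0018],"delta_rot": [0,0,0],"fingers": 255},{"linear": [0,0,0.0024],"delta_rot": [0,0,0],"fingers": 255},{"linear": [0,0,0.003],"delta_rot": [0,0,0],"fingers": 255},{"linear": [0,0,0.0036],"delta_rot": [0,0,0],"fingers": 255},{"linear": [0,0,0.0042],"delta_rot": [0,0,0],"fingers": 255},{"linear": [0,0,0.0048],"delta_rot": [0,0,0],"fingers": 255}]'

```text
time: 13.5
tool_pos: [0.596, -0.2307, 0.2175]
tool_rot: [0.003, -0.0, 1.0, -0.001]
contact_force: [-0.1, 1.9, 9.4]
gripper_width: 0.252
```

>>> apply_moves --commands '[{"linear": [0,0,0.0006],"delta_rot": [0,0,0],"fingers": 255},{"linear": [0,0,0.0012],"delta_rot": [0,0,0],"fingers": 255},{"linear": [0,0,0.0018],"delta_rot": [0,0,0],"fingers": 255},{"linear": [0,0,0.0024],"delta_rot": [0,0,0],"fingers": 255},{"linear": [0,0,0.003],"delta_rot": [0,0,0],"fingers": 255},{"linear": [0,0,0.0036],"delta_rot": [0,0,0],"fingers": 255},{"linear": [0,0,0.0042],"delta_rot": [0,0,0],"fingers": 255},{"linear": [0,0,0.0048],"delta_rot": [0,0,0],"fingers": 255}]'

```text
time: 14.3
tool_pos: [0.5952, -0.2304, 0.2105]
tool_rot: [0.001, -0.0, 1.0, -0.0]
contact_force: [-0.4, 0.2, -1.2]
gripper_width: 0.257
```

>>> apply_moves --commands '[{"linear": [0,0,0.0006],"delta_rot": [0,0,0],"fingers": 255},{"linear": [0,0,0.0012],"delta_rot": [0,0,0],"fingers": 255},{"linear": [0,0,0.0018],"delta_rot": [0,0,0],"fingers": 255},{"linear": [0,0,0.0024],"delta_rot": [0,0,0],"fingers": 255},{"linear": [0,0,0.003],"delta_rot": [0,0,0],"fingers": 255},{"linear": [0,0,0.0036],"delta_rot": [0,0,0],"fingers": 255},{"linear": [0,0,0.0042],"delta_rot": [0,0,0],"fingers": 255},{"linear": [0,0,0.0048],"delta_rot": [0,0,0],"fingers": 255}]'

```text
time: 15.1
tool_pos: [0.5944, -0.2303, 0.2042]
tool_rot: [-0.0, -0.0, 1.0, -0.0]
contact_force: [0.7, 0.5, -0.5]
gripper_width: 0.253
```

```bash
python3 st.py; python3 -c "
from h import *
save('scene','scene8.png');crop('scene8.png','s8z.png',150,200,110,90,7)
save('wrist','wrist8.png')"
```

```text
t 15.1 pos [ 0.5944 -0.2303  0.2042] F [ 0.6703  0.5156 -0.543 ] T [ 0.0019  0.0327 -0.0233] w 0.2528
xax [-1. -0.  0.] zax [-0. -0. -1.]
```

View pics/s8z.png

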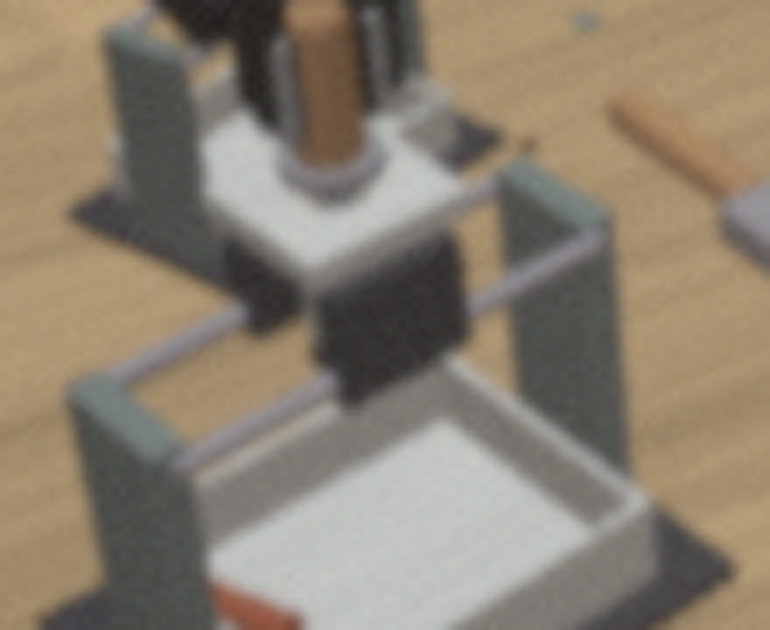

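The stick has dropped and lies in the tray at (255,605) in the crop. The collar is a few millimetres above the flange.

>>> apply_moves --commands '[{"linear": [0,0,0.0007],"delta_rot": [0,0,0],"fingers": 255},{"linear": [0,0,0.0014],"delta_rot": [0,0,0],"fingers": 255},{"linear": [0,0,0.0021],"delta_rot": [0,0,0],"fingers": 255},{"linear": [0,0,0.0028],"delta_rot": [0,0,0],"fingers": 255},{"linear": [0,0,0.0035],"delta_rot": [0,0,0],"fingers": 255},{"linear": [0,0,0.0042],"delta_rot": [0,0,0],"fingers": 255},{"linear": [0,0,0.0049],"delta_rot": [0,0,0],"fingers": 255},{"linear": [0,0,0.0056],"delta_rot": [0,0,0],"fingers": 255}]'

```text
time: 16.0
tool_pos: [0.5944, -0.2303, 0.1985]
tool_rot: [-0.0, 0.0, 1.0, -0.0]
contact_force: [-0.5, 0.2, -1.1]
gripper_width: 0.251
```

>>> apply_moves --commands '[{"linear": [0,0,0.0005],"delta_rot": [0,0,0],"fingers": 255},{"linear": [0,0,0.001],"delta_rot": [0,0,0],"fingers": 255},{"linear": [0,0,0.0015],"delta_rot": [0,0,0],"fingers": 255},{"linear": [0,0,0.002],"delta_rot": [0,0,0],"fingers": 255},{"linear": [0,0,0.0025],"delta_rot": [0,0,0],"fingers": 255},{"linear": [0,0,0.003],"delta_rot": [0,0,0],"fingers": 255},{"linear": [0,0,0.0035],"delta_rot": [0,0,0],"fingers": 255},{"linear": [0,0,0.004],"delta_rot": [0,0,0],"fingers": 255}]'

```text
time: 16.8
tool_pos: [0.5945, -0.2303, 0.1954]
tool_rot: [0.0, -0.0, 1.0, -0.0]
contact_force: [-0.6, 1.3, 4.4]
gripper_width: 0.25
```

>>> apply_moves --commands '[{"linear": [0,0,0.0005],"delta_rot": [0,0,0],"fingers": 255},{"linear": [0,0,0.001],"delta_rot": [0,0,0],"fingers": 255},{"linear": [0,0,0.0015],"delta_rot": [0,0,0],"fingers": 255},{"linear": [0,0,0.002],"delta_rot": [0,0,0],"fingers": 255},{"linear": [0,0,0.0025],"delta_rot": [0,0,0],"fingers": 255},{"linear": [0,0,0.0025],"delta_rot": [0,0,0],"fingers": 255},{"linear": [0,0,0.0025],"delta_rot": [0,0,0],"fingers": 255},{"linear": [0,0,0.0025],"delta_rot": [0,0,0],"fingers": 255}]'

```text
time: 17.6
tool_pos: [0.5946, -0.2304, 0.1947]
tool_rot: [0.0, -0.0, 1.0, -0.0]
contact_force: [-5.6, 2.5, 9.5]
gripper_width: 0.253
```

```bash
python3 st.py; python3 -c "
from h import *
save('scene','scene9.png');save('side','side9.png')
a=lambda f,x,y:cv2.resize(cv2.imread('pics/'+f)[y:y+120,x:x+130],None,fx=3,fy=3,interpolation=cv2.INTER_CUBIC)
cv2.imwrite('pics/z9.png',np.hstack([a('scene9.png',140,200),a('side9.png',245,210)]))"
```

```text
t 17.6 pos [ 0.5946 -0.2304  0.1947] F [-5.6365  2.5217  9.5111] T [ 0.5169  0.9424 -0.034 ] w 0.2526
xax [-1.     -0.0001 -0.0009] zax [ 0.0009 -0.0005 -1.    ]
```

View pics/z9.png

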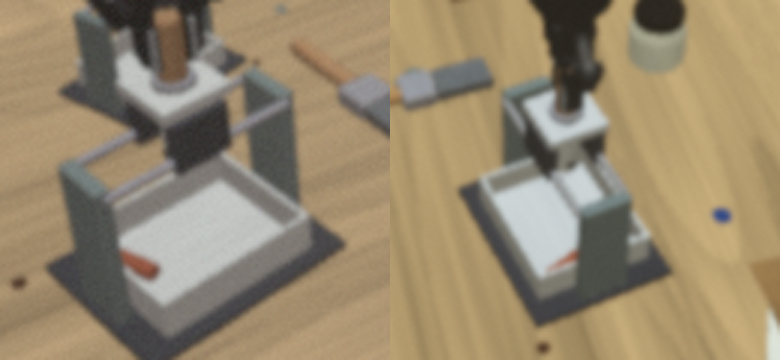

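```bash
python3 - <<'E'
from h import *
a,b=cam('scene'),cam('side'); t=np.radians(10.4); M=np.array([[np.cos(t),np.sin(t)],[-np.sin(t),np.cos(t)]])
for c,p in [(a,(157/3+140,268/3+200)),(a,(122/3+140,252/3+200)),(b,((548-390)/3+245,269/3+210)),(b,((578-390)/3+245,253/3+210))]:
    print(M@(onz(c,*p,.019)[:2]-[.5947,-.2298]))
E
```

```text
[ 0.00418923 -0.0390755 ]
[-0.03031361 -0.04883616]
[-0.03939542 -0.05107496]
[-0.00406145 -0.04580977]
```

>>> apply_moves --commands '[{"linear": [0,0,0.0005],"delta_rot": [0,0,0],"fingers": 255},{"linear": [0,0,0.001],"delta_rot": [0,0,0],"fingers": 255},{"linear": [0,0,0.001],"delta_rot": [0,0,0],"fingers": 255},{"linear": [0,0,0.001],"delta_rot": [0,0,0],"fingers": 255},{"linear": [0,0,0.001],"delta_rot": [0,0,0],"fingers": 255},{"linear": [0,0,0.001],"delta_rot": [0,0,0],"fingers": 255},{"linear": [0,0,0.001],"delta_rot": [0,0,0],"fingers": 255},{"linear": [0,0,0.001],"delta_rot": [0,0,0],"fingers": 255}]'

```text
time: 18.5
tool_pos: [0.5946, -0.2304, 0.1944]
tool_rot: [0.001, -0.0, 1.0, -0.0]
contact_force: [-6.4, 3.1, 12.7]
gripper_width: 0.251
```

The stick lies in the tray, centred near stand (-0.015, -0.046). The collar was pressed and held at about 14 N (12.7 N reading plus the rod's weight). Now I'll withdraw the rod.

>>> apply_moves --commands '[{"linear": [0,0,-0.003],"delta_rot": [0,0,0],"fingers": 255},{"linear": [0,0,-0.008],"delta_rot": [0,0,0],"fingers": 255},{"linear": [0,0,-0.018],"delta_rot": [0,0,0],"fingers": 255},{"linear": [0,0,-0.033],"delta_rot": [0,0,0],"fingers": 255},{"linear": [0,0,-0.053],"delta_rot": [0,0,0],"fingers": 255},{"linear": [0,0,-0.078],"delta_rot": [0,0,0],"fingers": 255},{"linear": [0,0,-0.105],"delta_rot": [0,0,0],"fingers": 255},{"linear": [0,0,-0.125],"delta_rot": [0,0,0],"fingers": 255}]'

```text
time: 19.3
tool_pos: [0.5949, -0.2306, 0.3194]
tool_rot: [0.001, 0.0, 1.0, -0.001]
contact_force: [0.1, 0.1, -1.0]
gripper_width: 0.258
```

>>> apply_moves --commands '[{"linear": [0,0.02,0],"delta_rot": [0,0,0],"fingers": 255},{"linear": [0,0.06,0],"delta_rot": [0,0,0],"fingers": 255},{"linear": [0,0.1,0],"delta_rot": [0,0,0],"fingers": 255},{"linear": [0,0.14,0],"delta_rot": [0,0,0],"fingers": 255},{"linear": [0,0.18,0],"delta_rot": [0,0,0],"fingers": 255},{"linear": [0,0.22,0],"delta_rot": [0,0,0],"fingers": 255},{"linear": [0,0.26,0],"delta_rot": [0,0,0],"fingers": 255},{"linear": [0,0.3,0],"delta_rot": [0,0,0],"fingers": 255}]'

```text
time: 20.1
tool_pos: [0.5934, 0.0723, 0.3155]
tool_rot: [-0.0, -0.0, 1.0, 0.0]
contact_force: [0.6, 0.5, -1.2]
gripper_width: 0.254
```

```bash
python3 st.py; python3 -c "
from h import *
save('wrist','w10.png')"; python3 st.py
```

```text
t 20.1 pos [0.5934 0.0723 0.3155] F [ 0.5699  0.4788 -1.151 ] T [ 0.0414  0.0102 -0.0439] w 0.2537
xax [-1.     -0.0006  0.001 ] zax [-0.001   0.0005 -1.    ]
t 20.15 pos [0.593  0.0779 0.3155] F [-1.7948  3.116  -0.9291] T [0.1055 0.1109 0.0016] w 0.256
xax [-1.     -0.006   0.0013] zax [-0.0013  0.0057 -1.    ]
```

View pics/w10.png

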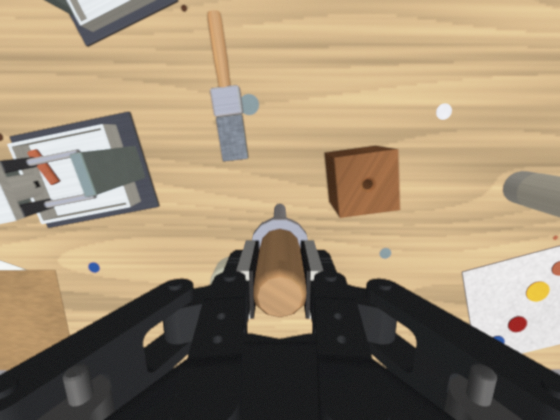

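>>> apply_moves --commands '[{"linear": [-0.001,0.03,0],"delta_rot": [0,0,0],"fingers": 255},{"linear": [-0.002,0.06,0.01],"delta_rot": [0,0,0],"fingers": 255},{"linear": [-0.002,0.085,0.03],"delta_rot": [0,0,0],"fingers": 255},{"linear": [-0.002,0.105,0.055],"delta_rot": [0,0,0],"fingers": 255},{"linear": [-0.002,0.115,0.08],"delta_rot": [0,0,0],"fingers": 255},{"linear": [-0.002,0.115,0.1],"delta_rot": [0,0,0],"fingers": 255},{"linear": [-0.002,0.115,0.106],"delta_rot": [0,0,0],"fingers": 255},{"linear": [-0.002,0.115,0.106],"delta_rot": [0,0,0],"fingers": 255}]'

```text
time: 20.95
tool_pos: [0.5953, 0.1848, 0.2085]
tool_rot: [-0.002, -0.0, 1.0, -0.0]
contact_force: [-1.4, -0.6, -0.6]
gripper_width: 0.253
```

```bash
python3 -c "
from h import *
save('scene','scene11.png');save('side','side11.png');save('wrist','w11.png')
a=lambda f,x,y:cv2.resize(cv2.imread('pics/'+f)[y:y+120,x:x+130],None,fx=3,fy=3,interpolation=cv2.INTER_CUBIC)
cv2.imwrite('pics/z11.png',np.hstack([a('scene11.png',275,130),a('side11.png',210,100)]))
crop('w11.png','w11z.png',230,150,110,100,7)";python3 st.py
```

```text
t 21.1 pos [0.5972 0.1847 0.2119] F [ 0.12    0.0726 -1.4671] T [ 0.0392 -0.0084  0.007 ] w 0.2538
xax [-1.      0.0003 -0.0026] zax [ 0.0026  0.0006 -1.    ]
```

View pics/z11.png

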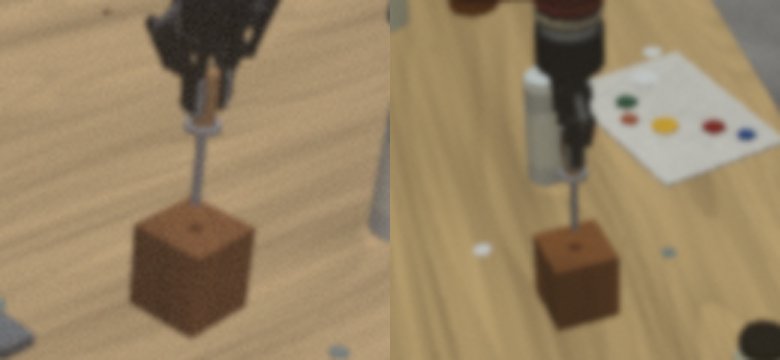

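View pics/w11z.png

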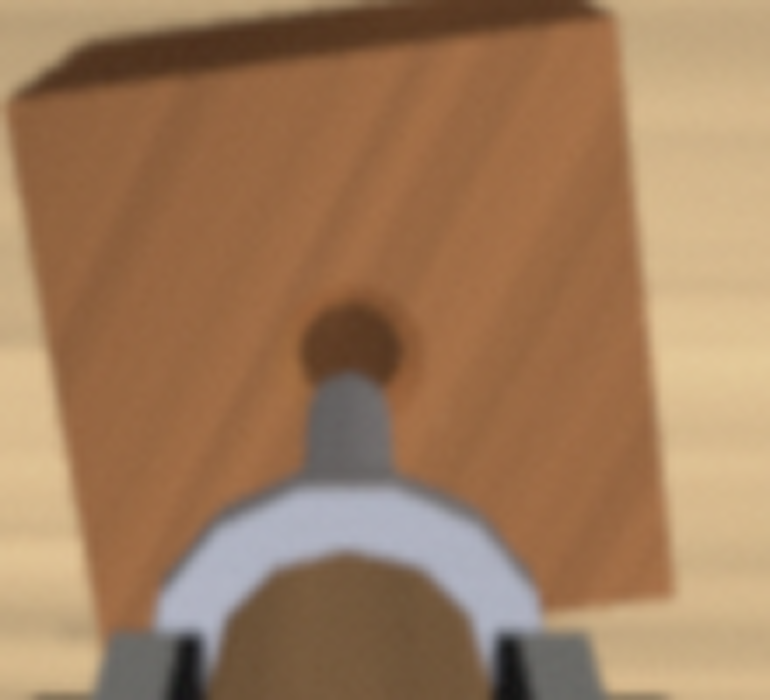

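```bash
python3 - <<'E'
from h import *
s=state();c=cam('wrist'); f=lambda x,y:(x/7+230-.43,y/7+150-.43)
print(s['tool_pos'])
print('bore top', onz(c,*f(351,303),.088),'L',onz(c,*f(301,345),.087)[1],'R',onz(c,*f(402,345),.087)[1],'ctr',onz(c,*f(351,350),.088))
print('rim',onz(c,*f(351,290),.09),onz(c,*f(422,345),.09))
K=[(8,97),(615,15),(674,595)]
P=[onz(c,*f(*p),.09) for p in K];print('blk centre',(P[0]+P[2])/2)
z=s['tool_pos'][2]-.0957
e=onz(c,*f(349,372),z);print('tip',z,e[0]+.005,e[1], onz(c,*f(308,420),z)[1],onz(c,*f(391,420),z)[1])
E
```

```text
[0.59716731 0.18472322 0.21193437]
bore top [0.58978998 0.1855348  0.088     ] L 0.178786969358407 R 0.1924191635833504 ctr [0.59625804 0.18553341 0.088     ]
rim [0.58758795 0.18553138 0.09      ] [0.59508901 0.19500523 0.09      ]
blk centre [0.59635405 0.18566839 0.09      ]
tip 0.11623436562720056 0.5970828532876519 0.18523802776324372 0.18025845343435096 0.19033344558406842
```

>>> apply_moves --commands '[{"linear": [0.0002,0.0004,0.004],"delta_rot": [0,0,0],"fingers": 255},{"linear": [0.0002,0.0004,0.01],"delta_rot": [0,0,0],"fingers": 255},{"linear": [0.0002,0.0004,0.016],"delta_rot": [0,0,0],"fingers": 255},{"linear": [0.0002,0.0004,0.022],"delta_rot": [0,0,0],"fingers": 255},{"linear": [0.0002,0.0004,0.028],"delta_rot": [0,0,0],"fingers": 255},{"linear": [0.0002,0.0004,0.034],"delta_rot": [0,0,0],"fingers": 255},{"linear": [0.0002,0.0004,0.04],"delta_rot": [0,0,0],"fingers": 255},{"linear": [0.0002,0.0004,0.04],"delta_rot": [0,0,0],"fingers": 255}]'

```text
time: 21.9
tool_pos: [0.5955, 0.185, 0.1686]
tool_rot: [-0.001, -0.0, 1.0, -0.0]
contact_force: [-0.3, -0.5, -1.4]
gripper_width: 0.249
```

```bash
python3 st.py; python3 -c "
from h import *
save('wrist','w12.png')
crop('w12.png','w12z.png',225,150,110,100,7)"
```

```text
t 21.9 pos [0.5955 0.185  0.1686] F [-0.2538 -0.5458 -1.3832] T [-0.0495 -0.0332 -0.0229] w 0.2495
xax [-1.     -0.0001  0.0023] zax [-0.0023 -0.0004 -1.    ]
```

View pics/w12z.png

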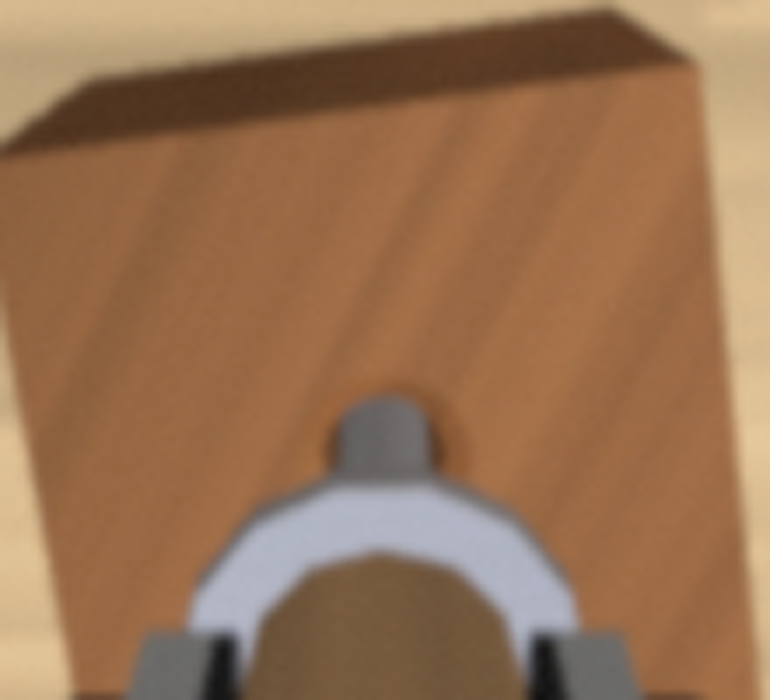

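>>> apply_moves --commands '[{"linear": [-0.0008,0.0007,0.005],"delta_rot": [0,0,0],"fingers": 255},{"linear": [-0.0008,0.0007,0.012],"delta_rot": [0,0,0],"fingers": 255},{"linear": [-0.0008,0.0007,0.019],"delta_rot": [0,0,0],"fingers": 255},{"linear": [-0.0008,0.0007,0.026],"delta_rot": [0,0,0],"fingers": 255},{"linear": [-0.0008,0.0007,0.033],"delta_rot": [0,0,0],"fingers": 255},{"linear": [-0.0008,0.0007,0.039],"delta_rot": [0,0,0],"fingers": 255},{"linear": [-0.0008,0.0007,0.044],"delta_rot": [0,0,0],"fingers": 255},{"linear": [-0.0008,0.0007,0.047],"delta_rot": [0,0,0],"fingers": 255}]'

```text
time: 22.75
tool_pos: [0.5967, 0.1858, 0.1224]
tool_rot: [-0.0, 0.0, 1.0, -0.0]
contact_force: [-0.4, -0.6, -2.1]
gripper_width: 0.254
```

>>> apply_moves --commands '[{"linear": [0,0,0.001],"delta_rot": [0,0,0],"fingers": 255},{"linear": [0,0,0.002],"delta_rot": [0,0,0],"fingers": 255},{"linear": [0,0,0.003],"delta_rot": [0,0,0],"fingers": 255},{"linear": [0,0,0.004],"delta_rot": [0,0,0],"fingers": 255},{"linear": [0,0,0.005],"delta_rot": [0,0,0],"fingers": 255},{"linear": [0,0,0.006],"delta_rot": [0,0,0],"fingers": 255},{"linear": [0,0,0.007],"delta_rot": [0,0,0],"fingers": 255},{"linear": [0,0,0.008],"delta_rot": [0,0,0],"fingers": 255}]'

```text
time: 23.55
tool_pos: [0.597, 0.1858, 0.115]
tool_rot: [0.0, 0.0, 1.0, -0.0]
contact_force: [0.8, -0.6, -1.7]
gripper_width: 0.25
```

```bash
python3 st.py; python3 -c "
from h import *
save('wrist','w13.png')
save('scene','s13.png');crop('s13.png','s13z.png',270,120,130,120,5)"; python3 st.py
```

```text
t 23.55 pos [0.597  0.1858 0.115 ] F [ 0.7592 -0.5559 -1.7099] T [-0.0083  0.0373  0.0287] w 0.2496
xax [-1.  0. -0.] zax [ 0. -0. -1.]
t 23.65 pos [0.5969 0.1858 0.1149] F [-0.0978 -0.0511 -1.0936] T [-0.0682 -0.0075  0.0312] w 0.2558
xax [-1.     -0.      0.0003] zax [-0.0003 -0.0001 -1.    ]
```

View pics/w13.png

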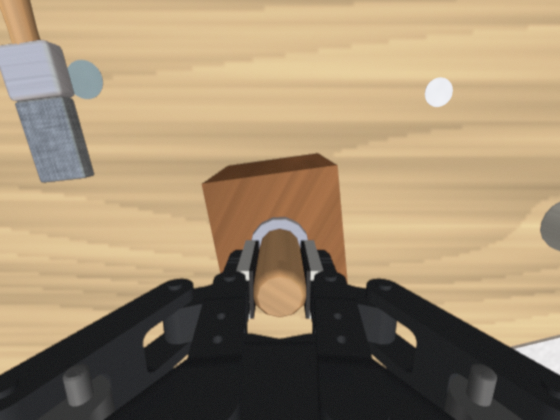

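View pics/s13z.png

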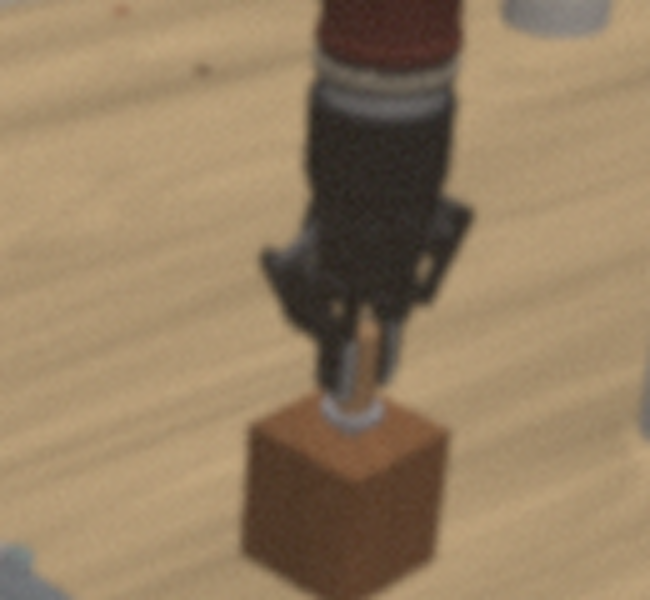

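>>> apply_moves --commands '[{"linear": [0,0,0.0009],"delta_rot": [0,0,0],"fingers": 255},{"linear": [0,0,0.0018],"delta_rot": [0,0,0],"fingers": 255},{"linear": [0,0,0.0027],"delta_rot": [0,0,0],"fingers": 255},{"linear": [0,0,0.0036],"delta_rot": [0,0,0],"fingers": 255},{"linear": [0,0,0.0045],"delta_rot": [0,0,0],"fingers": 255},{"linear": [0,0,0.0054],"delta_rot": [0,0,0],"fingers": 255},{"linear": [0,0,0.0063],"delta_rot": [0,0,0],"fingers": 255},{"linear": [0,0,0.007],"delta_rot": [0,0,0],"fingers": 255}]'

```text
time: 24.45
tool_pos: [0.597, 0.1858, 0.108]
tool_rot: [-0.0, -0.0, 1.0, -0.0]
contact_force: [0.1, -0.2, -0.9]
gripper_width: 0.253
```

>>> apply_moves --commands '[{"linear": [0,0,0.0003],"delta_rot": [0,0,0],"fingers": 255},{"linear": [0,0,0.0006],"delta_rot": [0,0,0],"fingers": 255},{"linear": [0,0,0.0009],"delta_rot": [0,0,0],"fingers": 255},{"linear": [0,0,0.0012],"delta_rot": [0,0,0],"fingers": 255},{"linear": [0,0,0.0015],"delta_rot": [0,0,0],"fingers": 255},{"linear": [0,0,0.0015],"delta_rot": [0,0,0],"fingers": 255},{"linear": [0,0,0.0015],"delta_rot": [0,0,0],"fingers": 255},{"linear": [0,0,0.0015],"delta_rot": [0,0,0],"fingers": 255}]'

```text
time: 25.25
tool_pos: [0.5971, 0.1858, 0.1077]
tool_rot: [-0.0, -0.0, 1.0, -0.0]
contact_force: [-4.1, -1.0, 5.6]
gripper_width: 0.258
```

The collar is felt on the block at TCP z = 0.1077, the same height as at the grasp. I'll back off slightly and open.

>>> apply_moves --commands '[{"linear": [0,0,-0.0015],"delta_rot": [0,0,0],"fingers": 255},{"linear": [0,0,-0.0015],"delta_rot": [0,0,0],"fingers": 180},{"linear": [0,0,-0.0015],"delta_rot": [0,0,0],"fingers": 140},{"linear": [0,0,-0.0015],"delta_rot": [0,0,0],"fingers": 80},{"linear": [0,0,-0.0015],"delta_rot": [0,0,0],"fingers": 0},{"linear": [0,0,-0.0015],"delta_rot": [0,0,0],"fingers": 0},{"linear": [0,0,-0.0015],"delta_rot": [0,0,0],"fingers": 0},{"linear": [0,0,-0.0015],"delta_rot": [0,0,0],"fingers": 0}]'

```text
time: 26.05
tool_pos: [0.597, 0.1858, 0.1081]
tool_rot: [0.0, 0.0, 1.0, 0.0]
contact_force: [0.6, -0.3, -0.0]
gripper_width: 1.004
```

>>> apply_moves --commands '[{"linear": [0,0,-0.01],"delta_rot": [0,0,0],"fingers": 0},{"linear": [0,0,-0.03],"delta_rot": [0,0,0],"fingers": 0},{"linear": [0,0,-0.06],"delta_rot": [0,0,0],"fingers": 0},{"linear": [0,0,-0.09],"delta_rot": [0,0,0],"fingers": 0},{"linear": [0,0,-0.12],"delta_rot": [0,0,0],"fingers": 0},{"linear": [0,0,-0.15],"delta_rot": [0,0,0],"fingers": 0},{"linear": [0,0,-0.16],"delta_rot": [0,0,0],"fingers": 0},{"linear": [0,0,-0.16],"delta_rot": [0,0,0],"fingers": 0}]'

```text
time: 26.85
tool_pos: [0.598, 0.186, 0.2708]
tool_rot: [0.002, -0.0, 1.0, 0.0]
contact_force: [0.3, 0.9, 0.6]
gripper_width: 1.003
```

```bash
python3 -c "
from h import *
save('scene','s14.png');save('side','d14.png');save('wrist','w14.png')
a=lambda f,x,y,k=7:cv2.resize(cv2.imread('pics/'+f)[y:y+90,x:x+110],None,fx=3.5,fy=3.5,interpolation=cv2.INTER_CUBIC)
cv2.imwrite('pics/z14.png',np.vstack([np.hstack([a('s14.png',285,160),a('w14.png',225,140)]),np.hstack([a('s14.png',150,225),a('d14.png',250,230)])])[:600])";python3 st.py
```

```text
t 27.0 pos [0.5961 0.1856 0.2658] F [-0.0552 -0.1145 -0.4991] T [0.0258 0.0574 0.0037] w 1.0021
xax [-1.     -0.      0.0033] zax [-0.0033 -0.0006 -1.    ]
```

View pics/z14.png

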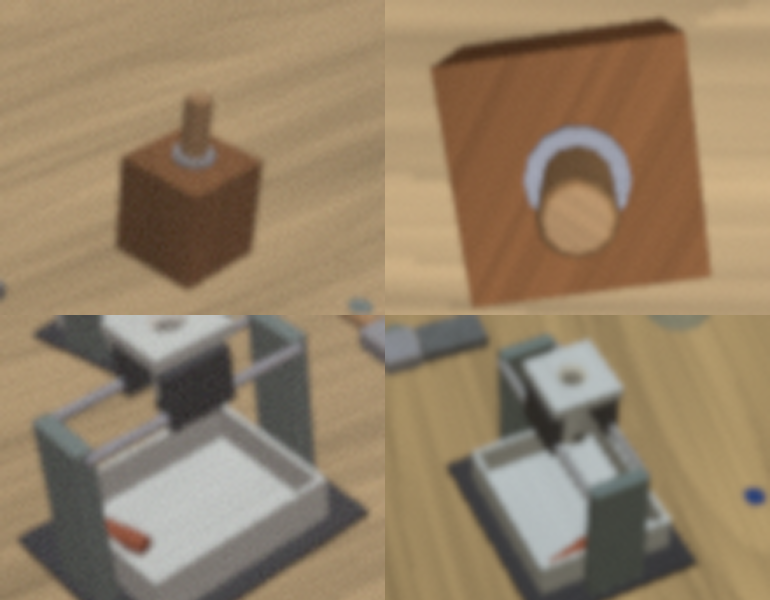

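View pics/s14.png

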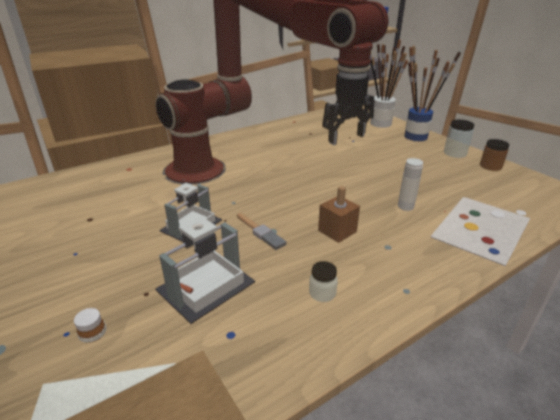

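```bash
python3 - <<'E'
from h import *
c=cam('wrist'); f=lambda x,y:((x-385)/3.5+225-.36,y/3.5+140-.36)
col=onz(c,*f(578,180),.096); P=[onz(c,*f(*p),.09) for p in [(432,65),(683,30),(710,275),(472,305)]]
print('handle',onz(c,*f(578,218),.147)[:2],'collar',col[:2],'block',np.mean(P,0)[:2])
print(proj(c,[0,0,0])is None)
E
```

```text
handle [0.5955049  0.18633482] collar [0.59584392 0.18638416] block [0.59468257 0.18519684]
False
```

The collar is about 1.7 mm from the block centre (limit 5 mm) and the rod is upright. The stick is in the tray and the bystanders have not moved. I'll hand in.

```bash
python3 -c "
from h import *
print(job_done())"
```

```text
the job is handed in; nothing more can be done
None
```

I finished the job and handed it in at about 27 s of the 69 s allowed; `job_done()` reports no verdict, so what follows rests on my own checks.

- **Pushing out the stick:** I took the rod from its block and lowered it into the larger stand's tube. The highest reading at the end of a move was 12.1 N, about 14 N with the rod's weight added. Force is only readable at the end of each move, so brief peaks in between were not seen. The stick came free and lies in the tray, centred about 46 mm off the tube's axis along stand y, against a limit of 70 mm.
- **Collar on the flange:** I felt the contact with the flange top at about 178 mm. I pressed to about 14 N for more than half a second, then withdrew the rod.
- **Rod back in its block:** The collar met the block at the same tool height as when I first gripped the rod. The last pictures show the rod upright with its collar seated. The collar centre is about 1.7 mm from the block centre, against a limit of 5 mm, and the gripper is open and well clear.
- **Other objects:** The bystanders look unmoved in the last scene picture; I did not measure them.

Two small disagreements, neither of which affected the job:
- Early camera measurements put the flange at anywhere from 172 to 178 mm; contact settled it at about 178 mm.
- A sideways force of about 6 N showed while pressing the collar, probably the rod touching the side of the bore.

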